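Seat the display tray and flip its retaining lever shut

TASK

One of the two display trays has been left pulled forward in its holder, with the holder's retaining lever standing open. Push that tray fully home against the back stop of its holder, without lifting or tipping it, then push the lever over its dead centre so that it drops over and stays closed across the front of the tray. Leave the other tray, with its lever already closed, and everything else on the shelf where it is.

Things in the scene. Friction and masses are not known exactly. Their poses are not given: they have to be found in the camera images.
- dock_a: Grey metal holder, fixed, of the tray to be seated: x points into it from its open front (about away from the robot), y left, z up; origin on the shelf surface, under the centre of a tray fully home. Floor plate 4 mm thick, x -140 to 60 mm; back stop face at x 50, top z 34; side guides' inner faces y +/-62.5, x -100 to 55, top z 26. Lever fork left of it, top z 40.
- tray_a: The tray to be seated: rigid cardboard tray full of small boxes, one piece, about 0.45 kg, 100 mm deep (x), 120 wide (y), walls 45 high, boxes to 70. Origin: centre of its underside, on the floor plate (z 4 mm); flat front wall at its x = -50 mm. Starts 35 to 60 mm forward (-x of its holder) of home, square between the guides.
- lever_a (a joint): Lever angle, rad. 0: open, leaning to the left, 0.5 from upright. 0.5: upright, dead centre. 1.55: closed, leaning right across the tray's front, 1.05 from upright. Its heavy grip makes it fall from dead centre to the nearer stop and stay there (up to 0.12 N m, 1.5 N at the grip): past centre it drops over by itself. Open at the start.
- lever_a_pivot (a point): Pivot of lever_a: x = -68, y = +78, z = 30 mm in dock_a's frame. The lever turns about dock_a's x axis, in the upright plane x = -68 mm: a steel stem 10 mm thick with a round heavy steel grip 24 mm thick at its end, 102 mm from pivot to end.
- lever_a_tip (a point): Centre of the rounded end of lever_a's grip (radius 12 mm), 90 mm from the pivot; it moves with the lever.
- dock_b: The other holder, already in order and to be left alone; built and measured like dock_a, its lever too.
- tray_b: The tray in dock_b, fully home: like tray_a.
- lever_b (a joint): angle (rad) of the lever of dock_b, built like lever_a; closed (1.55) at the start and to be left so.
- tin: Bystander, loose on the shelf: a short food tin, 66 mm across and 58 mm tall. Origin at the centre of its underside.
- jar: Bystander, loose on the shelf: a closed food jar, 60 mm across and 85 mm tall. Origin at the centre of its underside.
- pack: Bystander, loose on the shelf: a single small retail box standing upright, 42 x 34 x 65 mm. Origin at the centre of its underside.
- carton: Bystander, loose on the shelf: an empty open cardboard tray, 160 x 120 x 60 mm. Origin at the centre of its underside.
- tape: Bystander, loose on the shelf: a roll of clear packing tape lying flat, 96 mm across, 45 mm tall. Origin at the centre of its underside.
- marker: Bystander, loose on the shelf: a black marker pen lying down, 134 mm long, 14 mm thick. Origin at the centre of its underside (lying along its x).

How it is judged:
By the outcome, as a careful person would: the job done as asked, in the order asked, and still so for the second after the job is handed in, with the robot touching nothing.
It also fails if it takes over 40 s, if anything falls off the work surface, if the arm or the gripper's body presses on something with over 40 N, if the wrist force passes 120 N, or if a joint passes its speed limit or range.

ROBOT

A 6-joint arm with a two-finger parallel gripper is mounted at the origin on the work surface. World frame = base frame: x ahead of the robot, y to its left, z up, the work surface at z = 0. Lengths are in mm, angles in rad, forces in N, time in s.
With the tool pointing down it reaches from about 350 to 875 mm from the base axis. Payload 4.2 kg.
Tool frame: the origin (TCP) lies on the mounting face of the last link; the fingertips stand 173 mm ahead of it and the grasp point (between the pads) lies grip_point_offset ahead of it (grip_point_offset is the distance from the TCP to the grasp point, in mm); z points along the fingers, y is the line along which they close (so a half turn about z gives the same grasp; the last joint's range is limited). The gripper opens to 85 mm and grips with 20 to 120 N. Pads are 22 mm wide; open, the fingers measure 114 mm over their backs; the gripper's body (76 mm by 85 mm) begins 54 mm behind the grasp point. The pads swing forward as they close: fully open they stand 13 mm farther back than shut.
Start: joints at [-0.966, 0.385, 0.008, 0, -1.194, -0.259], TCP at [211.858, -587.976, 404.712] pointing down, gripper open.
Joint ranges: [-3.14, 3.14], [-1.21, 2.06], [-1.07, 1.41], [-3.16, 2.05], [-2.99, -0.16], [-3.1, 3.1]. Speed limits (rad/s): [2.79, 2.79, 3.14, 3.14, 3.14, 3.14].

INTERFACE

Orientations are given as a unit quaternion [x, y, z, w].
In Python, from bench import read_state, get_image, job_done, recognise, place_of, grip_point_offset gives the robot as it stands. The module is installed in compiled form; this text tells all that it offers.
- The arm moves only by the tool carry_out, never from a script. Its arguments are lists of equal length, an entry for each row: "slide": the shift along the tool's x, y, z in m, a list of three; "roll": the turn about the tool's z in degrees; "claw": the finger opening in m, from 0 to 0.0854. A call has 1 to 8 rows; each row is the pose to reach, as a shift and turn from the pose commanded when the call began, along the tool's axes at that moment; what a row does not reach only later rows make up. A row lasts 1/8 s, in which the tool goes at most 62.5 mm and 10.7 degrees, less where a joint would pass 70% of its speed; a pose out of reach is approached as far as the arm can. A call with a gripper value outside its range is refused whole. The fingers move at their own pace and stop on an object; the grip force is fixed at half the most. Time passes only in rows, so rows that repeat a pose let the fingers close. It gives the time, the measured TCP pose, the force, the opening and the grip force at its end, in the units of the state.
- read_state(): the state, without advancing time (a new reading comes with each control period).
- get_image(name): name is "side" or "top" or "wrist"; returns a dict with "img" (400x640x3 uint8, red, green, blue), "z_map" (400x640 float32, mm along the optical axis (not along the pixel's ray), 0 where there is no reading), "mtx" (3x3 intrinsics, pixels), "world_from_camera" (4x4, takes a point from camera to world coordinates); the wrist camera has in their place "T_tool_cam" (4x4, takes a point from camera to tool coordinates, whose origin is the TCP and whose axes are the flange's). Camera axes: x right, y up, looking along -z (the intrinsics and any distortion apply to the point x, -y, -z); pixel columns grow to the right and rows downward; lengths in mm; the calibration is good to about 2 mm. The wrist camera is an equidistant fisheye: a pixel r from the principal point sees the ray r / f radians off the axis. A picture is of the moment at which its call begins: read the wrist's pose just before it.
- job_done(): hands the job in; it is judged then, once.
Trained networks look in a picture, given as the dict that the camera call returned (one of the last four; its "shot" number tells which), for a name from the list of things; names that differ only in an ending like _2 or _b are one class to them, and where a whole thing is asked for, a point or a joint stands for the part that bears it (a point fixed in the world has none). Each returns a list of dicts, best first, with "conf" (0 to 1); they miss things now and then, are a little off and sometimes report something else, mostly with a low value. They report only what shows in the picture. A call takes as long as a camera call.
- recognise(picture, thing): "at" ([column, row] in pixels, amid what is visible of it).
- place_of(picture, thing): "at" ([column, row] in pixels: a listed point, or the origin of a listed thing).
The state is a dict: "clock": time; "joints": joint angles; "joint_vel": joint speeds; "joint_efforts": joint torques, N m; "position": TCP position; "ee_rot": TCP orientation; "contact_force": force on the tool from outside, world axes, zero at the start; "wrist_torque": the same for the moment, N m; "gripper_width": finger opening in mm; "grasp_force": force on a finger pad.
Only numpy, scipy, OpenCV 4.12 (cv2) and the standard library are available. Lean on these libraries where they do the work, as an engineer would, in place of code of your own. Each camera call takes 0.05 s, during which the arm holds its last target. There are 200 camera calls.

## Working session

There is one attempt and no reset: what is moved stays moved. The work goes in short steps, Python scripts to look and compute and a tool call to move; the robot and the scene stay as the last step left them, time stands still between calls to the robot, and variables do not carry over. Pictures are saved under pics/ and viewed, at most 10 in all, crops included, and the job is handed in when it is done.

Besides the shell and the picture viewer there is one more tool, called as a command line: name --pt "numbers of a row" for each row, then --argument value for the rest. carry_out: Moves the arm, as the interface text tells. Its arguments: {"type":"object","properties":{"slide":{"type":"array"},"roll":{"type":"array"},"claw":{"type":"array"}},"required":["slide","roll","claw"]}

```bash
mkdir -p pics; cat > h.py <<'E'
import numpy as np, cv2
from bench import *
from scipy.spatial.transform import Rotation as R
def back(p,uv,z=None,plane=None):
    K=p["mtx"];T=np.array(p["world_from_camera"])
    u,v=uv
    d=np.array([(u-K[0][2])/K[0][0],-(v-K[1][2])/K[1][1],-1.0])
    if plane is not None:
        w=T[:3,:3]@d; return T[:3,3]+w*(plane-T[2,3])/w[2]
    if z is None: z=p["z_map"][int(round(v)),int(round(u))]
    return T[:3,:3]@(d*z)+T[:3,3]
def save(p,n): cv2.imwrite("pics/"+n,p["img"][:,:,::-1])
E
python3 - <<'E'
from h import *
s=read_state();print(s["clock"],s["position"],s["ee_rot"],grip_point_offset)
ps={n:get_image(n) for n in("side","top")}
for n,p in ps.items():
    save(p,n+"1.png");print(n,np.round(p["world_from_camera"],2).tolist(),[k for k in p])
    for t in["dock_a","tray_a","lever_a_pivot","lever_a_tip","tin","jar","pack","carton","tape","marker"]:
        for r in place_of(p,t)[:3]:
            if r["conf"]>.2:print(t,np.round(r["at"]),round(r["conf"],2),np.round(back(p,r["at"])),np.round(back(p,r["at"],plane={"dock_a":0,"tray_a":4,"lever_a_pivot":30}.get(t,0))))
E
```

```text
0.0 [ 211.81676645 -587.79553241  403.60184245] [-1.71964462e-01  9.85102540e-01  1.07481396e-03 -2.32901613e-04] 154.70000000000002
side [[-0.99, 0.08, -0.09, 445.96], [-0.12, -0.67, 0.73, 814.83], [-0.0, 0.74, 0.68, 836.22], [0.0, 0.0, 0.0, 1.0]] ['img', 'z_map', 'mtx', 'world_from_camera', 'shot']
dock_a [282. 257.] 0.65 [615. 185.  68.] [630. 129.   0.]
dock_a [302. 192.] 0.65 [ 612. -132.   25.] [ 617. -161.    0.]
tray_a [306. 184.] 0.91 [ 598. -132.   57.] [ 608. -196.    4.]
tray_a [298. 254.] 0.74 [575. 174.  75.] [587. 114.   4.]
lever_a_pivot [312. 275.] 0.67 [539. 184.   5.] [536. 203.  30.]
lever_a_tip [311. 263.] 0.55 [533. 238. 121.] [548. 141.   0.]
tin [378. 218.] 0.55 [367. -15.  43.] [363. -60.   0.]
tin [297. 252.] 0.21 [579. 168.  73.] [591. 106.   0.]
jar [257. 219.] 0.74 [733.  -1.  12.] [737. -13.   0.]
pack [397. 381.] 0.82 [327. 458.  41.] [320. 439.   0.]
carton [263. 391.] 0.62 [601. 496.   5.] [602. 494.   0.]
carton [294. 252.] 0.56 [587. 172.  78.] [602. 107.   0.]
tape [319. 146.] 0.82 [ 587. -386.   34.] [ 593. -437.    0.]
marker [382. 157.] 0.45 [ 3
[... 589 characters left out ...]
0.42 [ 607. -181.   73.] [ 622. -195.    0.]
tin [351. 265.] 0.9 [371. -55.  62.] [370. -59.   0.]
jar [336. 146.] 0.96 [726. -17.  65.] [746. -20.   0.]
jar [293. 196.] 0.74 [574. 112.  73.] [587. 118.   0.]
pack [187. 283.] 0.71 [322. 421.  45.] [319. 438.   0.]
pack [391. 183.] 0.47 [ 608. -176.   78.] [ 624. -191.    0.]
pack [455. 267.] 0.22 [ 362. -371.   18.] [ 361. -378.    0.]
carton [167. 194.] 0.86 [592. 512.   5.] [593. 514.   0.]
carton [452. 272.] 0.74 [ 347. -371.   -4.] [ 347. -369.    0.]
tape [466. 196.] 0.82 [ 581. -428.    1.] [ 581. -428.    0.]
marker [452. 270.] 0.68 [ 352. -369.    2.] [ 352. -370.    0.]
marker [393. 183.] 0.54 [ 610. -183.   76.] [ 626. -198.    0.]
```

```bash
python3 - <<'E'
import cv2
a=cv2.imread("pics/top1.png")[120:300,150:480];b=cv2.imread("pics/side1.png")[130:330,200:420]
cv2.imwrite("pics/c1.png",cv2.resize(a,(792,432),interpolation=cv2.INTER_CUBIC))
cv2.imwrite("pics/c2.png",cv2.resize(b,(660,600),interpolation=cv2.INTER_CUBIC))
E
```

```text
(no output)
```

View pics/c1.png

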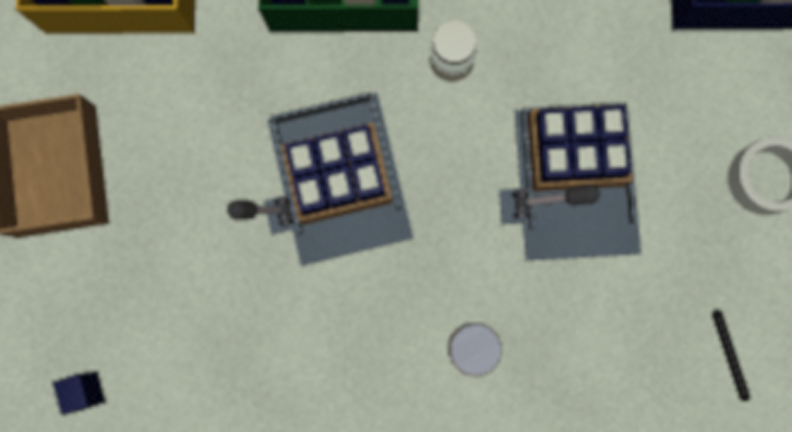

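View pics/c2.png

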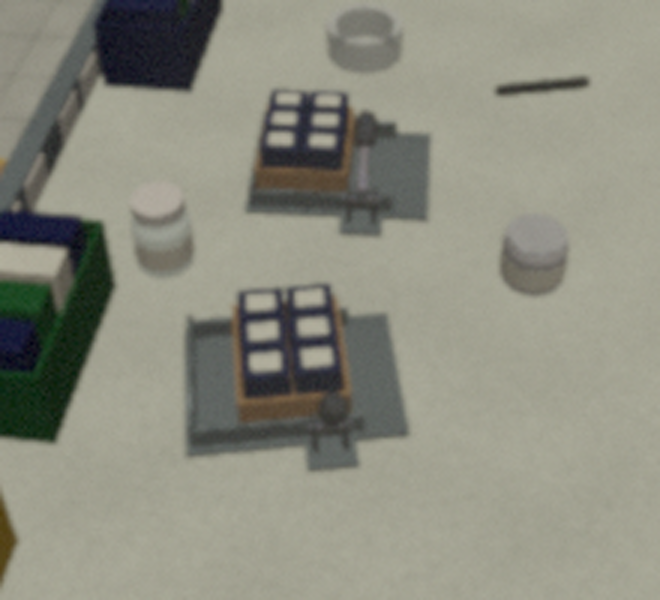

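The crops show that dock_a is the left holder: its tray is pulled forward and its lever leans left, with the grip at about crop (243,209). Its plate's near corners are at (302,265) and (411,237). dock_b is on the right and closed. Next I fit dock_a's pose.

```bash
cat >> h.py <<'E'
def W(s,off): # world fingertip(shut) targets helper
    Rm=R.from_quat(s["ee_rot"]).as_matrix(); return Rm.T@off
E
python3 - <<'E'
from h import *
p=get_image("top")
f=lambda u,v,z:back(p,(u/2.4+150-.3,v/2.4+120-.3),plane=z)
nl,nr=f(302,265,4),f(411,237,4); fl,fr=f(270,117,34),f(376,94,34)
bl,br=f(283,147,49),f(375,126,49); tl,tr=f(301,221,49),f(391,200,49)
for n in["nl","nr","fl","fr","bl","br","tl","tr"]:print(n,np.round(globals()[n][:2]))
an=lambda v:np.degrees(np.arctan2(v[1],v[0]))
print("yaws",an(fl-nl),an(fr-nr),an(nl-nr)-90,an(fl-fr)-90,an(tl-tr)-90,np.linalg.norm((nl-nr)[:2]),np.linalg.norm((tl-tr)[:2]))
# depth points: top-cam heights
z=p["z_map"];v,u=np.mgrid[150:240,240:330];K=p["mtx"];T=p["world_from_camera"]
d=np.stack([(u-K[0][2])/K[0][0],-(v-K[1][2])/K[1][1],-np.ones(u.shape)],-1)*z[150:240,240:330,None]
P=(d@np.array(T)[:3,:3].T+np.array(T)[:3,3]).reshape(-1,3);P=P[z[150:240,240:330].ravel()>0]
m=(P[:,2]>60)&(P[:,2]<85)&(P[:,1]<190);q=P[m][:,:2].astype(np.float32)
print("boxes",len(q),cv2.minAreaRect(q),np.median(P[m][:,2]))
m=(P[:,2]>90)&(P[:,1]>190);print("tip",P[m].mean(0),m.sum())
E
```

```text
nl [478. 171.]
nr [513.  31.]
fl [666. 211.]
fr [695.  75.]
bl [623. 191.]
br [650.  75.]
tl [529. 168.]
tr [555.  55.]
yaws 11.85024212098546 13.572439864485974 14.131807599869319 12.291377517884314 12.94941993614475 144.9236582582745 114.9828391816755
boxes 1030 ((593.4220581054688, 126.25144958496094), (87.90078735351562, 106.71768188476562), 13.798957824707031) 74.63327940265094
tip [536.78657291 230.1374343  111.87153077] 92
```

carry_out --pt "-0.497 0.5515 0" --pt "-0.497 0.5515 0" --pt "-0.497 0.5515 0" --pt "-0.497 0.5515 0" --pt "-0.497 0.5515 0" --pt "-0.497 0.5515 0" --pt "-0.497 0.5515 0" --pt "-0.497 0.5515 0" --roll '[6.8,6.8,6.8,6.8,6.8,6.8,6.8,6.8]' --claw '[0.05,0.05,0.05,0.05,0.05,0.05,0.05,0.05]'

```text
clock: 2.15
position: [401.1, -123.1, 405.3]
ee_rot: [-0.113, 0.994, -0.0, 0.001]
contact_force: [0.9, -0.3, -0.3]
gripper_width: 49.9
grasp_force: 0.0
```

carry_out --pt "-0.139 0.196 0" --pt "-0.139 0.196 0" --pt "-0.139 0.196 0" --pt "-0.139 0.196 0" --pt "-0.139 0.196 0" --pt "-0.139 0.196 0" --roll '[0,0,0,0,0,0]' --claw '[0.05,0.05,0.05,0.05,0.05,0.05]'

```text
clock: 2.9
position: [491.9, 97.2, 404.5]
ee_rot: [-0.113, 0.994, -0.0, -0.0]
contact_force: [-0.4, -0.8, -0.4]
gripper_width: 50.3
grasp_force: 0.0
```

```bash
python3 - <<'E'
from h import *
s=read_state();p=get_image("wrist");save(p,"w1.png")
print(s["clock"],s["position"],s["contact_force"],np.round(p["T_tool_cam"],3).tolist(),p["mtx"])
for t in["dock_a","tray_a","lever_a_pivot","lever_a_tip"]:
  for r in place_of(p,t)[:2]:
    K=np.array(p["mtx"]);x=(np.array(r["at"])-K[:2,2])/K[[0,1],[0,1]];th=np.linalg.norm(x)
    d=np.array([x[0],-x[1],0])/th*np.sin(th)+[0,0,-np.cos(th)]
    M=np.eye(4);M[:3,:3]=R.from_quat(s["ee_rot"]).as_matrix();M[:3,3]=s["position"];M=M@p["T_tool_cam"]
    w=M[:3,:3]@d;h={"dock_a":0,"tray_a":4,"lever_a_pivot":30,"lever_a_tip":109}[t]
    print(t,r["conf"],np.round(r["at"]),np.round(M[:3,3]+w*(h-M[2,3])/w[2]))
E
```

```text
2.9 [491.93858065  97.15510198 404.46619165] [-0.42362352 -0.79461244 -0.35268392] [[0.001, 0.952, 0.308, 78.884], [1.0, -0.001, -0.0, 1.566], [0.0, 0.308, -0.952, 31.239], [0.0, 0.0, 0.0, 1.0]] [[309.70691629   0.         321.05630773]
 [  0.         309.70691629 200.39414791]
 [  0.           0.           1.        ]]
tray_a 0.95 [118. 214.] [ 620. -184.    4.]
tray_a 0.85 [326. 247.] [593. 129.   4.]
lever_a_pivot 0.57 [387. 231.] [542. 193.  30.]
lever_a_tip 0.8 [443. 260.] [532. 237. 109.]
```

View pics/w1.png

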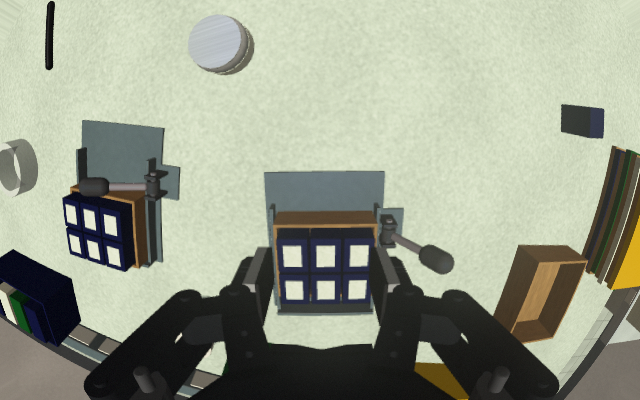

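The wrist view shows the tool square to dock_a: the plate edge is level at row 172 and the tray's front wall at row 213. The lever is open on the right, with its grip at (437,259). Descending in front of the tray.

carry_out --pt "0 0 0.06" --pt "0 0 0.12" --pt "0 0 0.17" --pt "0 0 0.205" --pt "0 0 0.214" --pt "0 0 0.214" --roll '[0,0,0,0,0,0]' --claw '[0.05,0.05,0.05,0.05,0.05,0.05]'

```text
clock: 3.9
position: [492.6, 97.1, 191.2]
ee_rot: [-0.113, 0.994, -0.0, 0.0]
contact_force: [-0.1, -0.2, 0.5]
gripper_width: 50.2
grasp_force: 0.0
```

carry_out --pt "-0.01 0 0" --pt "-0.02 0 0" --pt "-0.028 0 0" --pt "-0.034 0 0" --pt "-0.04 0 0" --pt "-0.046 0 0" --pt "-0.052 0 0" --pt "-0.058 0 0" --roll '[0,0,0,0,0,0,0,0]' --claw '[0.05,0.05,0.05,0.05,0.05,0.05,0.05,0.05]'

```text
clock: 4.9
position: [547.4, 109.5, 190.2]
ee_rot: [-0.113, 0.994, -0.001, -0.003]
contact_force: [-5.3, -1.9, 4.0]
gripper_width: 50.2
grasp_force: 2.7
```

carry_out --pt "-0.004 0 0" --pt "-0.008 0 0" --pt "-0.012 0 0" --pt "-0.015 0 0" --pt "-0.018 0 0" --pt "-0.018 0 0" --roll '[0,0,0,0,0,0]' --claw '[0.05,0.05,0.05,0.05,0.05,0.05]'

```text
clock: 5.65
position: [566.7, 114.5, 190.8]
ee_rot: [-0.113, 0.994, 0.0, 0.001]
contact_force: [-2.1, -1.0, -1.8]
gripper_width: 50.1
grasp_force: 0.7
```

carry_out --pt "-0.002 0 0" --pt "-0.004 0 0" --pt "-0.004 0 0" --roll '[0,0,0]' --claw '[0.05,0.05,0.05]'

```text
clock: 6.02
position: [570.3, 115.2, 190.8]
ee_rot: [-0.113, 0.994, 0.0, 0.0]
contact_force: [-1.0, -0.8, -0.5]
gripper_width: 49.9
grasp_force: 1.2
```

carry_out --pt "-0.002 0 0" --pt "-0.004 0 0" --pt "-0.004 0 0" --roll '[0,0,0]' --claw '[0.05,0.05,0.05]'

```text
clock: 6.4
position: [572.4, 115.6, 190.8]
ee_rot: [-0.113, 0.994, -0.001, -0.003]
contact_force: [-9.4, -0.8, 6.4]
gripper_width: 49.9
grasp_force: 4.8
```

```bash
python3 - <<'E'
from h import *
s=read_state();p=get_image("top");save(p,"top2.png");q=get_image("side")
a=p["img"][130:240,220:340,::-1];b=q["img"][215:300,240:350,::-1]
cv2.imwrite("pics/c3.png",np.hstack([cv2.resize(a,(400,400),interpolation=2),cv2.resize(b,(400,400),interpolation=2)]))
print(s["position"],s["contact_force"])
E
```

```text
[572.40123595 115.60500357 190.8230804 ] [-9.38565451 -0.84552846  6.38698815]
```

View pics/c3.png

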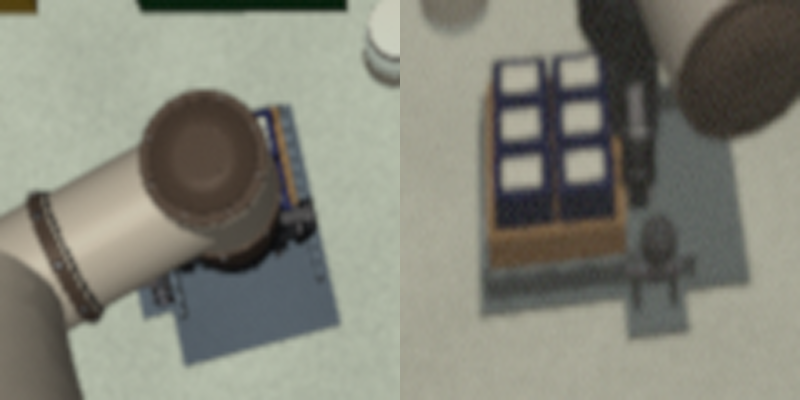

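The side view shows the tray at or nearly at the back end of the holder (its rear edge is at crop column 490, as is the holder's). The force is starting to rise, so I push a little more to confirm the stop.

carry_out --pt "-0.002 0 0" --pt "-0.003 0 0" --pt "-0.003 0 0" --roll '[0,0,0]' --claw '[0.05,0.05,0.05]'

```text
clock: 6.88
position: [573.5, 115.7, 190.6]
ee_rot: [-0.113, 0.994, -0.001, -0.006]
contact_force: [-16.0, -0.7, 10.3]
gripper_width: 50.2
grasp_force: 7.7
```

carry_out --pt "0.015 0 0" --pt "0.05 0 0" --pt "0.07 0 -0.03" --pt "0.07 0 -0.08" --pt "0.07 0 -0.14" --pt "0.07 0 -0.18" --pt "0.07 0 -0.214" --pt "0.07 0 -0.214" --roll '[0,0,0,0,0,0,0,0]' --claw '[0.05,0.05,0.0,0.0,0.0,0.0,0.0,0.0]'

```text
clock: 7.88
position: [509.9, 101.5, 409.1]
ee_rot: [-0.114, 0.994, 0.002, 0.006]
contact_force: [-0.0, 0.1, -1.0]
gripper_width: -0.4
grasp_force: 0.0
```

```bash
python3 - <<'E'
from h import *
s=read_state();p=get_image("wrist")
print(s["clock"],s["position"])
cv2.imwrite("pics/w2.png",cv2.resize(p["img"][150:350,220:480,::-1],(780,600),interpolation=2))
for t in["tray_a","lever_a_pivot","lever_a_tip"]:
  for r in place_of(p,t)[:2]:
    K=np.array(p["mtx"]);x=(np.array(r["at"])-K[:2,2])/K[[0,1],[0,1]];th=np.linalg.norm(x)
    d=np.array([x[0],-x[1],0])/th*np.sin(th)+[0,0,-np.cos(th)]
    M=np.eye(4);M[:3,:3]=R.from_quat(s["ee_rot"]).as_matrix();M[:3,3]=s["position"];M=M@p["T_tool_cam"]
    w=M[:3,:3]@d;h={"tray_a":4,"lever_a_pivot":30,"lever_a_tip":109}[t]
    P=M[:3,3]+w*(h-M[2,3])/w[2];print(t,r["conf"],np.round(r["at"]),np.round(P),np.round(W(s,P-s["position"])))
E
```

```text
7.875 [509.9240958  101.48668032 409.05372432]
tray_a 0.73 [325. 256.] [632. 138.   4.] [-123.    7.  407.]
tray_a 0.73 [115. 200.] [ 624. -186.    4.] [ -42. -306.  405.]
lever_a_pivot 0.57 [389. 211.] [541. 196.  30.] [-47.  84. 380.]
lever_a_tip 0.64 [446. 240.] [534. 240. 109.] [-51. 129. 301.]
```

View pics/w2.png

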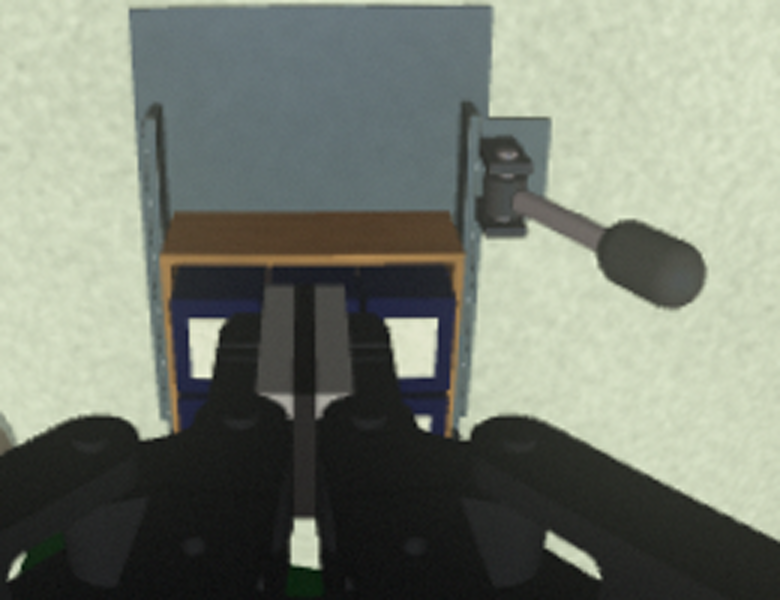

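The tray front foot is at crop row 212, the plate's near edge at row 8, and the lever is still open with its grip at (650,263). Checking that foot-to-edge distance, which must be 90 mm.

```bash
cat >> h.py <<'E'
def wray(p,s,uv,h):
    K=np.array(p["mtx"]);x=(np.array(uv)-K[:2,2])/K[[0,1],[0,1]];th=np.linalg.norm(x)
    d=np.array([x[0],-x[1],0])/th*np.sin(th)+[0,0,-np.cos(th)]
    M=np.eye(4);M[:3,:3]=R.from_quat(s["ee_rot"]).as_matrix();M[:3,3]=s["position"];M=M@p["T_tool_cam"]
    w=M[:3,:3]@d;return M[:3,3]+w*(h-M[2,3])/w[2]
E
python3 - <<'E'
from h import *
s=read_state();p=get_image("wrist")
for n,c,r,h in[("nl",131,8,4),("nr",492,6,4),("footL",172,212,4),("footR",455,212,4),("topL",163,256,49),("topR",463,254,49)]:
    P=wray(p,s,(c/3+219.7,r/3+149.7),h);print(n,np.round(P,1),np.round(W(s,P-s["position"]),1))
E
```

```text
nl [503.4  29.5   4. ] [ 21.  -68.4 399.8]
nr [469.4 171.7   4. ] [ 22.   77.7 399.8]
footL [586.3  62.4   4. ] [-67.3 -55.1 399.7]
footR [558.9 180.9   4. ] [-67.2  66.5 399.7]
topL [586.2  64.9  49. ] [-67.7 -52.6 354.7]
topR [559.4 177.1  49. ] [-66.8  62.8 354.7]
```

The distance measures 88.7 mm, which is home within measuring error, and the stop was felt at 16 N. Now the lever: go over to its left side, then down.

carry_out --pt "-0.015 0.06 0" --pt "-0.03 0.12 0" --pt "-0.05 0.175 0" --pt "-0.05 0.175 0.04" --pt "-0.05 0.175 0.095" --pt "-0.05 0.175 0.14" --pt "-0.05 0.175 0.148" --pt "-0.05 0.175 0.148" --roll '[0,0,0,0,0,0,0,0]' --claw '[0,0,0,0,0,0,0,0]'

```text
clock: 9.12
position: [518.5, 283.1, 256.9]
ee_rot: [-0.114, 0.994, -0.0, 0.0]
contact_force: [0.6, -0.5, 1.1]
gripper_width: -0.0
grasp_force: 0.0
```

```bash
python3 - <<'E'
from h import *
s=read_state();p=get_image("wrist");print(s["clock"],s["position"],s["contact_force"])
cv2.imwrite("pics/w3.png",cv2.resize(p["img"][:,:,::-1],(640,400)))
E
```

```text
9.125 [518.54797684 283.1039498  256.90585315] [ 0.62076894 -0.5401913   1.05692345]
```

View pics/w3.png

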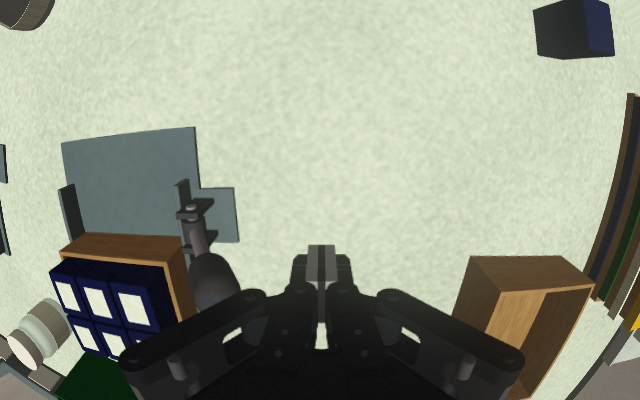

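The closed fingers are clear to the left of the lever's grip (at about (213,280)) and in line with it. I rise 14 mm for knuckle clearance, then push right.

carry_out --pt "0 0 -0.014" --pt "0 -0.015 -0.014" --pt "0 -0.027 -0.014" --pt "0 -0.039 -0.014" --pt "0 -0.05 -0.014" --pt "0 -0.06 -0.014" --pt "0 -0.068 -0.014" --pt "0 -0.074 -0.014" --roll '[0,0,0,0,0,0,0,0]' --claw '[0,0,0,0,0,0,0,0]'

```text
clock: 10.18
position: [534.8, 210.1, 270.5]
ee_rot: [-0.113, 0.994, -0.0, -0.0]
contact_force: [0.3, -0.5, 0.6]
gripper_width: -0.2
grasp_force: 0.0
```

carry_out --pt "0 -0.006 0" --pt "0 -0.012 0" --pt "0 -0.018 0" --pt "0 -0.024 0" --pt "0 -0.024 0" --roll '[0,0,0,0,0]' --claw '[0,0,0,0,0]'

```text
clock: 10.8
position: [540.2, 186.9, 270.7]
ee_rot: [-0.113, 0.994, -0.0, -0.0]
contact_force: [-0.7, -0.1, 0.0]
gripper_width: 0.2
grasp_force: 0.0
```

```bash
python3 - <<'E'
from h import *
s=read_state();p=get_image("wrist");q=get_image("side");print(s["clock"],s["position"],s["contact_force"])
a=cv2.resize(p["img"][100:400,0:400,::-1],(440,330));b=cv2.resize(q["img"][200:310,240:360,::-1],(360,330),interpolation=2)
cv2.imwrite("pics/w4.png",np.hstack([a,b]))
E
```

```text
10.8 [540.18346422 186.90350878 270.71908336] [-0.69358373 -0.05578073  0.00182846]
```

View pics/w4.png

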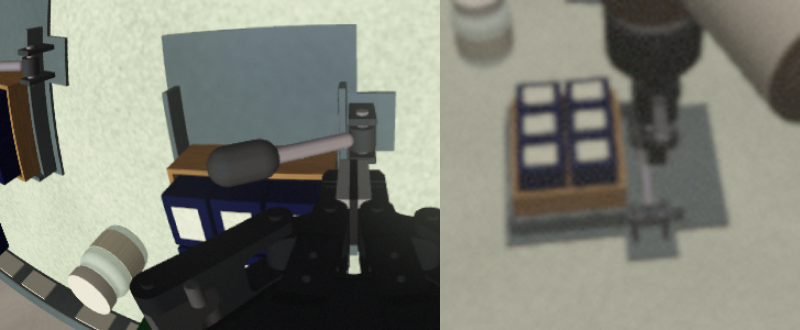

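The lever has dropped across the tray's front (grip at about (243,160) in the left crop). Retreating upward, then a final check.

carry_out --pt "0 0.015 -0.02" --pt "0 0.04 -0.07" --pt "0.02 0.05 -0.13" --pt "0.05 0.05 -0.15" --pt "0.07 0.02 -0.15" --pt "0.07 0 -0.15" --pt "0.07 -0.02 -0.15" --pt "0.07 -0.02 -0.15" --roll '[0,0,0,0,0,0,0,0]' --claw '[0,0,0,0,0,0,0,0]'

```text
clock: 11.9
position: [477.1, 151.2, 420.4]
ee_rot: [-0.112, 0.994, -0.0, -0.0]
contact_force: [-0.6, -0.6, -0.0]
gripper_width: -0.1
grasp_force: 0.0
```

```bash
python3 - <<'E'
from h import *
s=read_state();p=get_image("wrist");print(s["clock"],s["position"],s["contact_force"])
cv2.imwrite("pics/w5.png",cv2.resize(p["img"][100:320,100:420,::-1],(800,550),interpolation=2))
for r in place_of(p,"lever_a_tip")[:2]:
    P=wray(p,s,r["at"],75);print(r["conf"],np.round(r["at"]),np.round(P))
E
```

```text
11.9 [477.0838504  151.18307818 420.44539325] [-0.64019896 -0.62685699 -0.02328797]
0.9 [275. 244.] [560. 119.  75.]
0.25 [496. 288.] [569. 422.  75.]
```

View pics/w5.png

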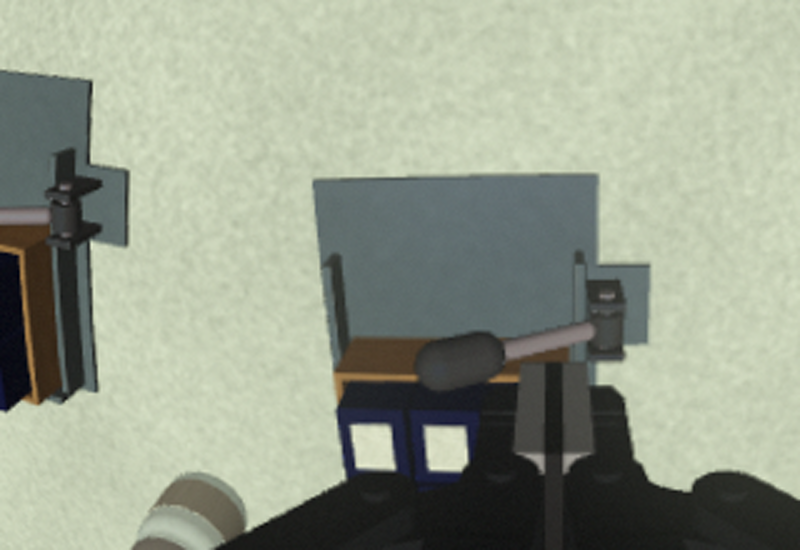

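The lever is closed: its tip is at (560,119), against (563,116) expected. The tray is home and the arm is clear.

```bash
python3 -c "
from bench import *
print(job_done())"
```

```text
the job is handed in; nothing more can be done
None
```

tray_a is pushed home against its back stop and lever_a has dropped closed across its front; the arm touched nothing else, and the job was handed in at about 12 s.

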